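# Put the dispensary jars back on their own stands

## Task

The three white jars have been stood on each other's wooden stands. Move them round, using the empty slatted trivet as the halfway place, until each jar stands upright in the middle of the stand of its own outline (round on round, square on square, oblong on oblong, the oblong jar turned along its stand, not across it). Do not tip a jar over, and do not shift or upset the amber bottle, the steel cup or the mortar that stand between them.

Things in the scene. Friction and masses are not known exactly. Their poses are not given: they have to be found in the camera images.
- round_jar_mid (a point): round white plastic jar with a screw cap and a paper and orange label, loose, 0.12 to 0.25 kg. Upright body 62 mm in diameter and 60 mm high (shoulder to 66 mm), then a cap 52 mm in diameter; 85 mm high in all; its origin is at its centre, 42.5 mm above its underside and 42.5 mm below the top of its cap; z up.
- square_jar_mid (a point): square white plastic jar with a round screw cap and the same label, loose, 0.12 to 0.25 kg. Body 58 x 58 mm with rounded edges and 66 mm high, then a cap 44 mm in diameter; 85 mm high in all; its origin is at its centre, 42.5 mm above its underside and 42.5 mm below the top of its cap; z up. x and y are square to its flat sides.
- oblong_jar_mid (a point): oblong white plastic jar with a round screw cap and the same label, loose, 0.12 to 0.25 kg. Body 82 mm long (its x) by 44 mm wide (its y) and 66 mm high, then a cap 36 mm in diameter; 85 mm high in all; its origin is at its centre, 42.5 mm above its underside and 42.5 mm below the top of its cap; z up.
- round_stand: round flat wooden stand, fixed to the counter, 100 mm in diameter and 10 mm thick; origin at the centre of its underside, on the counter (z = 0). A jar stands on it at the start.
- square_stand: square flat wooden stand, fixed, 96 x 96 mm and 10 mm thick; origin at the centre of its underside; x and y along its sides. A jar stands on it at the start.
- oblong_stand: oblong flat wooden stand, fixed, 124 mm long (its x) by 84 mm wide (its y) and 10 mm thick; origin at the centre of its underside. A jar stands on it at the start.
- trivet: wooden trivet of four parallel slats, fixed, 110 x 110 mm, its top 10 mm above the counter; origin at the centre of its underside, x along the slats. Empty at the start: the free spot for one jar.
- amber_bottle: bystander: small amber glass bottle with a white cap, loose, 38 mm in diameter, 80 mm high; origin at the centre of its underside.
- steel_cup: bystander: small open steel cup, loose, 52 mm across the rim, 52 mm high; origin at the centre of its underside.
- mortar: bystander: small open white ceramic bowl (a mortar), loose, 72 mm across the rim, 38 mm high; origin at the centre of its underside.
Not all that is in view belongs to the job. Leave any pink or yellow look-alike of the part that bears round_jar_mid alone.

How it is judged:
On the way:
1. one of the jars stands on the slatted trivet, let go (((horizontal distance between round_jar_mid and trivet below 0.03 m and z of round_jar_mid in the frame of trivet between 0.048 and 0.058 m and angle between round_jar_mid's own z axis and vertical below 0.12 rad and linear speed of round_jar below 0.02 m/s and contact force between the fingers and round_jar below 0.1 N) or (horizontal distance between square_jar_mid and trivet below 0.03 m and z of square_jar_mid in the frame of trivet between 0.048 and 0.058 m and angle between square_jar_mid's own z axis and vertical below 0.12 rad and linear speed of square_jar below 0.02 m/s and contact force between the fingers and square_jar below 0.1 N) or (horizontal distance between oblong_jar_mid and trivet below 0.03 m and z of oblong_jar_mid in the frame of trivet between 0.048 and 0.058 m and angle between oblong_jar_mid's own z axis and vertical below 0.12 rad and linear speed of oblong_jar below 0.02 m/s and contact force between the fingers and oblong_jar below 0.1 N))), for 0.2 s.
At the end, for the whole second after the job is handed in: each jar stands upright, released and at rest on the stand of its own outline, its centre within 15 mm of the stand's centre, and the oblong jar's length within 0.3 rad of its stand's length; no jar is left on the trivet (horizontal distance between round_jar_mid and round_stand below 0.015 m and z of round_jar_mid in the frame of round_stand between 0.048 and 0.058 m and angle between each of round_jar_mid, square_jar_mid, oblong_jar_mid's own z axis and vertical below 0.12 rad and linear speed of each of round_jar, square_jar, oblong_jar below 0.02 m/s and contact force between the fingers and round_jar below 0.1 N and horizontal distance between square_jar_mid and square_stand below 0.015 m and z of square_jar_mid in the frame of square_stand between 0.048 and 0.058 m and contact force between the fingers and square_jar below 0.1 N and horizontal distance between oblong_jar_mid and oblong_stand below 0.015 m and z of oblong_jar_mid in the frame of oblong_stand between 0.048 and 0.058 m and contact force between the fingers and oblong_jar below 0.1 N and angle between the x axis of oblong_jar_mid and the x axis of oblong_stand, either way round below 0.3 rad); the robot touches nothing.
It fails at once if a jar tips over (angle between any of round_jar_mid, square_jar_mid, oblong_jar_mid's own z axis and vertical above 0.6 rad or height (world z) of any of round_jar_mid, square_jar_mid, oblong_jar_mid below 0.03 m).
It fails at once if the amber bottle is shifted by more than 30 mm or upset (distance of amber_bottle from where it was at the start of the episode above 0.03 m or angle between amber_bottle's own z axis and vertical above 0.4 rad).
It fails at once if the steel cup is shifted by more than 30 mm or upset (distance of steel_cup from where it was at the start of the episode above 0.03 m or angle between steel_cup's own z axis and vertical above 0.4 rad).
It fails at once if the mortar is shifted by more than 30 mm or upset (distance of mortar from where it was at the start of the episode above 0.03 m or angle between mortar's own z axis and vertical above 0.4 rad).
It also fails if it takes over 106 s, if anything falls off the work surface, if the arm or the gripper's body presses on something with over 40 N, if the wrist force passes 120 N, or if a joint passes its speed limit or range.

## Robot

A 6-joint arm with a two-finger parallel gripper is mounted at the origin on the work surface. World frame = base frame: x ahead of the robot, y to its left, z up, the work surface at z = 0. Lengths are in m, angles in rad, forces in N, time in s.
With the tool pointing down it reaches from about 0.35 to 0.725 m from the base axis. Payload 4.3 kg.
Tool frame: the origin (TCP) lies at the very end of the fingers, on their centre line; the grasp point (between the pads) lies env.tcp_to_grasp behind it (env.tcp_to_grasp is the distance from the TCP to the grasp point, in m); z points along the fingers, y is the line along which they close (so a half turn about z gives the same grasp; the last joint's range is limited). The gripper opens to 85 mm and grips with 20 to 120 N. Pads are 22 mm wide; open, the fingers measure 114 mm over their backs; the gripper's body (76 mm by 85 mm) begins 54 mm behind the grasp point. The pads swing forward as they close: fully open they stand 13 mm farther back than shut.
Start: joints at [-1.375, 0.377, 0.081, 1.274, 0, 1.46], TCP at [0.173, -0.548, 0.231] pointing down, gripper open.
Joint ranges: [-2.72, 2.72], [-0.84, 1.66], [-1.02, 1.22], [-1.77, 2.12], [-1.37, 1.28], [-3.14, 3.14]. Speed limits (rad/s): [2.57, 2.57, 3.14, 3.14, 3.14, 3.14].

## Interface

Orientations are given as a unit quaternion [x, y, z, w].
In Python, from rig import env gives the robot as it stands.
- The arm moves only by the tool step_arm, never from a script. Its argument "commands" is a list of rows, each a list of 3 entries, a list of its own where there are three numbers: the shift along the tool's x, y, z in m, then the turn, a rotation vector about the tool's x, y, z in rad, then the finger opening in m, from 0 to 0.0854. In form: [[[dx, dy, dz], [ax, ay, az], jaw], ...]. A call has 1 to 5 rows; each row is the pose to reach, as a shift and turn from the pose commanded when the call began, along the tool's axes at that moment; what a row does not reach only later rows make up. A row lasts 1/12 s, in which the tool goes at most 41.7 mm and 7.16 degrees, less where a joint would pass 70% of its speed; a pose out of reach is approached as far as the arm can. A call with a gripper value outside its range is refused whole. The fingers move at their own pace and stop on an object; the grip force is fixed at half the most. Time passes only in rows, so rows that repeat a pose let the fingers close. It gives the time, the measured TCP pose, the force, the opening and the grip force at its end, in the units of the state.
- env.state(): the state, without advancing time (a new reading comes with each control period).
- env.camera(name): name is "scene" or "side" or "wrist"; returns the picture (384x512x3 uint8, blue, green, red); there is no depth.
- env.get_calibration(name): a dict with "fx", "fy", "cx", "cy" (pixels), "k1" (the pictures are not rectified: a ray, as slopes to the right and down, at radius r is drawn at 1 + k1 r^2 times it, then the intrinsics apply), "world_to_cam" (4x4, takes a point from world to camera coordinates); the wrist camera has in their place "hand_eye" (4x4, takes a point from camera to tool coordinates, whose origin is the TCP and whose axes are the flange's). Camera axes: x right, y down, z forward; pixel columns grow to the right and rows downward; lengths in m; the calibration is good to about 2 mm. A picture is of the moment at which its call begins: read the wrist's pose just before it. get_calibration takes no time and is no camera call.
- env.sign_off(): hands the job in; it is judged then, once.
Trained networks look in the newest picture that a camera, given by its name, has taken for a name from the list of things; names that differ only in an ending like _2 or _b are one class to them, and where a whole thing is asked for, a point or a joint stands for the part that bears it (a point fixed in the world has none). Each returns a list of dicts, best first, with "p" (0 to 1); they miss things now and then, are a little off and sometimes report something else, mostly with a low value. They report only what shows in the picture. A call takes as long as a camera call. They do not tell look-alikes from the thing itself.
- env.look_for(camera, query): "bbox" ([centre column, centre row, width, height] in pixels, round what is visible of it).
- env.outline_of(camera, query): "pixels" (384x512 bool, what is visible of it) and "bbox" ([centre column, centre row, width, height] in pixels, round what is visible of it).
The state is a dict: "clock": time; "joint_pos": joint angles; "dq": joint speeds; "tau": joint torques, N m; "ee_pos": TCP position; "tcp_rot": TCP orientation; "contact_force": force on the tool from outside, world axes, zero at the start; "torque": the same for the moment, N m; "gripper_width": opening from 0.0 (shut) to 1.0 (fully open); "grasp_force": force on a finger pad.
Only numpy, scipy, OpenCV 4.12 (cv2) and the standard library are available. Lean on these libraries where they do the work, as an engineer would, in place of code of your own. Each camera call takes 0.05 s, during which the arm holds its last target. There are 200 camera calls.

## Working session

There is one attempt and no reset: what is moved stays moved. The work goes in short steps, Python scripts to look and compute and a tool call to move; the robot and the scene stay as the last step left them, time stands still between calls to the robot, and variables do not carry over. Pictures are saved under pics/ and viewed, at most 14 in all, crops included, and the job is handed in when it is done.

Besides the shell and the picture viewer there is one more tool, called after "Call:" as name(argument=value, ...), one argument or row to a line, values as JSON. step_arm: Moves the arm, as the interface text tells. Its arguments: {"type":"object","properties":{"commands":{"type":"array","items":{"type":"array"}}},"required":["commands"]}

```bash
ls; mkdir -p pics; cat > h.py <<'E'
from rig import env
import numpy as np, cv2
from scipy.spatial.transform import Rotation as R
def T(cam):
    c=env.get_calibration(cam)
    if cam!='wrist': return c,np.linalg.inv(np.array(c['world_to_cam']))
    s=env.state(); M=np.eye(4); M[:3,:3]=R.from_quat(s['tcp_rot']).as_matrix(); M[:3,3]=s['ee_pos']
    return c,M@np.array(c['hand_eye'])
def ray2z(cam,px,z,cT=None):
    c,M=cT or T(cam); px=np.atleast_2d(np.array(px,float))
    d=np.stack([(px[:,0]-c['cx'])/c['fx'],(px[:,1]-c['cy'])/c['fy']],1); u=d.copy()
    for _ in range(20): u=d/(1+c['k1']*(u**2).sum(1,keepdims=True))
    v=np.c_[u,np.ones(len(u))]@M[:3,:3].T; o=M[:3,3]
    return (o+v*((z-o[2])/v[:,2])[:,None])[:,:2]
E
python3 - <<'E'
from h import *
print(env.state(), env.tcp_to_grasp)
ims=[env.camera(n) for n in('scene','side','wrist')]
for n,i in zip('abc',ims): cv2.imwrite(f'pics/{n}.png',i)
for n in('scene','side'): print(n,np.round(T(n)[1],2).tolist())
for q in 'round_jar_mid square_jar_mid oblong_jar_mid round_stand square_stand oblong_stand trivet amber_bottle steel_cup mortar'.split():
  for n in('scene','side'):
    print(q,n,[(round(d['p'],2),np.round(d['bbox']).astype(int).tolist()) for d in env.look_for(n,q)][:3])
E
```

```text
pics
{'clock': 0.0, 'joint_pos': array([-1.37528513e+00,  3.78099016e-01,  7.96454017e-02,  1.27441830e+00,
        2.44450614e-05,  1.46051999e+00]), 'dq': array([-0.00124265,  0.00044743,  0.00174062,  0.00127491,  0.00199766,
        0.00065271]), 'tau': array([-1.25335286e-03, -4.63601661e+01,  2.69877201e+01,  2.09637964e-02,
        9.83003929e-06, -5.26198690e-06]), 'ee_pos': array([ 0.17299838, -0.54767071,  0.23034792]), 'tcp_rot': array([ 9.88333969e-01,  1.52298682e-01, -3.20033084e-05, -1.03737270e-03]), 'contact_force': array([ 0.26843789, -0.18284585, -0.07906864]), 'torque': array([ 0.00997562,  0.05880502, -0.01229158]), 'grasp_force': 0.0, 'gripper_width': 0.99930186936321} 0.0187
scene [[-0.28, 0.73, -0.63, 1.11], [0.96, 0.2, -0.19, 0.15], [-0.01, -0.65, -0.76, 0.77], [0.0, 0.0, 0.0, 1.0]]
side [[-0.91, -0.3, 0.3, 0.21], [-0.42, 0.62, -0.66, 0.68], [0.02, -0.73, -0.69, 0.79], [0.0, 0.0, 0.0, 1.0]]
round_jar_mid scene [(0.97, [122, 199, 34, 42]), (0.8, [168, 158, 32, 38])]
round_jar_mid side [(0.95, [284, 124, 21, 38]), (0.74, [328, 152, 24, 39]), (0.63, [272, 146, 2
[... 276 characters left out ...]
2, 24, 49])]
round_stand scene [(0.78, [380, 221, 37, 32])]
round_stand side [(0.78, [214, 329, 49, 33]), (0.74, [273, 161, 54, 22])]
square_stand scene [(0.58, [306, 258, 52, 32])]
square_stand side [(0.86, [198, 244, 50, 40])]
oblong_stand scene [(0.74, [172, 214, 42, 43])]
oblong_stand side [(0.58, [272, 159, 52, 25]), (0.18, [290, 220, 65, 47])]
trivet scene [(0.91, [260, 191, 59, 45])]
trivet side [(0.8, [289, 220, 60, 47])]
amber_bottle scene [(0.56, [229, 233, 20, 28])]
amber_bottle side [(0.65, [270, 160, 50, 24])]
steel_cup scene [(0.68, [335, 192, 20, 25])]
steel_cup side [(0.77, [263, 273, 29, 36])]
mortar scene [(0.92, [210, 162, 29, 24])]
mortar side [(0.84, [324, 181, 31, 21])]
```

```bash
sleep 1
python3 - <<'E'
import cv2
a=cv2.imread('pics/a.png')
cv2.imwrite('pics/a1.png',cv2.resize(a[110:310,80:440],None,fx=2.2,fy=2.2,interpolation=cv2.INTER_CUBIC))
a=cv2.imread('pics/b.png')
cv2.imwrite('pics/b1.png',cv2.resize(a[80:370,130:390],None,fx=2,fy=2,interpolation=cv2.INTER_CUBIC))
E
```

```text
(no output)
```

View pics/a1.png

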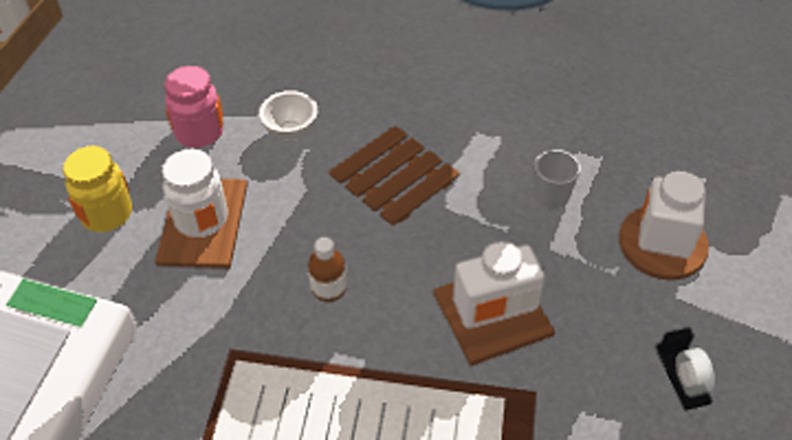

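View pics/b1.png

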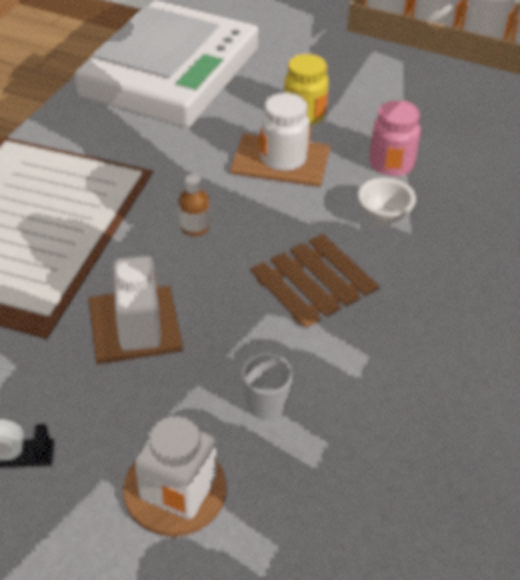

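The scene shows the white round jar at about (168,197) on the oblong stand, the oblong jar at (306,240) on the square stand, and the square jar at (387,207) on the round stand. The look-alikes are the yellow jar at (124,195) and the pink jar at (168,158). I'll use only the white round jar. Next I'll locate them coarsely from both views.

```bash
python3 - <<'E'
from h import *
A=lambda *p:(np.array(p)/2.2+[80,110]); B=lambda *p:(np.array(p)/2+[130,80])
def pr(n,z,a,b):
    p=[ray2z('scene',A(*a),z).round(3).tolist(),ray2z('side',B(*b),z).round(3).tolist()]; print(n,p)
pr('roundcap',.095,[(189,162)],[(287,106)])
pr('sqcap',.095,[(684,186)],[(176,436)])
pr('obcap',.095,[(505,256)],[(134,268)])
pr('obstand c',.01,[(247,180),(229,266),(157,264)],[(330,144),(323,185),(232,174)])
pr('sqstand c',.01,[(552,328),(473,361),(434,295)],[(90,295),(98,360),(182,350),(171,288)])
pr('rstand',.01,[(665,240)],[(175,487)])
pr('triv',.01,[(402,128),(460,174),(392,222),(330,172)],[(252,268),(307,325),(378,287),(322,236)])
pr('bottle',.07,[(324,246)],[(193,185)])
pr('cup',.052,[(558,165)],[(268,374)])
pr('mortar',.038,[(289,111)],[(387,199)])
pr('yellow',.095,[(90,160)],[(308,68)])
pr('pink',.095,[(190,78)],[(399,116)])
E
```

```text
roundcap [[[0.572, -0.233]], [[0.573, -0.23]]]
sqcap [[[0.465, 0.277]], [[0.462, 0.277]]]
obcap [[[0.603, 0.114]], [[0.602, 0.11]]]
obstand c [[[0.513, -0.203], [0.633, -0.175], [0.653, -0.252]], [[0.528, -0.285], [0.505, -0.199], [0.622, -0.167]]]
sqstand c [[[0.616, 0.174], [0.675, 0.104], [0.609, 0.048]], [[0.674, 0.1], [0.615, 0.178], [0.54, 0.126], [0.595, 0.05]]]
rstand [[[0.471, 0.277]], [[0.467, 0.279]]]
triv [[[0.383, -0.05], [0.437, 0.035], [0.527, -0.022], [0.475, -0.113]], [[0.524, -0.02], [0.431, 0.034], [0.379, -0.056], [0.47, -0.108]]]
bottle [[[0.621, -0.066]], [[0.623, -0.063]]]
cup [[[0.431, 0.145]], [[0.43, 0.146]]]
mortar [[[0.418, -0.183]], [[0.412, -0.178]]]
yellow [[[0.598, -0.34]], [[0.583, -0.324]]]
pink [[[0.45, -0.289]], [[0.436, -0.273]]]
```

```bash
cat >> h.py <<'E'
def yaw(): 
    x=R.from_quat(env.state()['tcp_rot']).as_matrix()[:,0]; return np.degrees(np.arctan2(x[1],x[0]))
def go(x,y,z,ang,P=None):
    """shift/turn to target from P=(x,y,z,ang) or from now; ang = heading of tool x, tool straight down"""
    def M(a): a=np.radians(a); return np.array([[np.cos(a),np.sin(a),0],[np.sin(a),-np.cos(a),0],[0,0,-1]])
    if P is None: s=env.state(); p0=s['ee_pos']; R0=R.from_quat(s['tcp_rot']).as_matrix()
    else: p0=np.array(P[:3]); R0=M(P[3])
    d=R0.T@(np.array([x,y,z])-p0); r=R.from_matrix(R0.T@M(ang)).as_rotvec()
    print('go',(x,y,z,ang),d.round(4).tolist(),r.round(3).tolist(),'rows',max(np.linalg.norm(d)/.0417,np.linalg.norm(r)/.125).round(1))
E
python3 - <<'E'
from h import *
print(yaw()); print(np.round(env.get_calibration('wrist')['hand_eye'],3).tolist())
go(.54,-.22,.26,74)
E
```

```text
17.518669226799876
[[-0.001, -0.964, -0.267, 0.068], [1.0, -0.001, 0.0, -0.002], [-0.0, -0.267, 0.964, -0.143], [0.0, 0.0, 0.0, 1.0]]
go (0.54, -0.22, 0.26, 74) [0.4487, -0.2027, -0.0287] [0.0, 0.0, -0.986] rows 11.8
```

Call:
step_arm(
  commands=[
    [[0.038,-0.017,-0.002],[0,0,-0.08],0.085],
    [[0.076,-0.034,-0.005],[0,0,-0.16],0.085],
    [[0.114,-0.051,-0.007],[0,0,-0.24],0.085],
    [[0.15,-0.068,-0.01],[0,0,-0.33],0.085],
    [[0.187,-0.085,-0.012],[0,0,-0.41],0.085],
  ],
)

```text
clock: 1.57
ee_pos: [0.3269, -0.4097, 0.2437]
tcp_rot: [0.936, 0.352, 0.0, 0.0]
contact_force: [0.1, -0.8, -0.3]
gripper_width: 0.996
grasp_force: 0.0
```

```bash
python3 -c "
from h import *
print(env.state()['ee_pos'],yaw()); go(.54,-.22,.26,74)"
```

```text
[ 0.32687734 -0.40973754  0.24368846] 41.21593704776689
go (0.54, -0.22, 0.26, 74) [0.2853, -0.0023, -0.0163] [0.001, 0.0, -0.572] rows 6.9
```

Call:
step_arm(
  commands=[
    [[0.285,-0.002,-0.016],[0,0,-0.57],0.085],
    [[0.285,-0.002,-0.016],[0,0,-0.57],0.085],
    [[0.285,-0.002,-0.016],[0,0,-0.57],0.085],
    [[0.285,-0.002,-0.016],[0,0,-0.57],0.085],
    [[0.285,-0.002,-0.016],[0,0,-0.57],0.085],
  ],
)

```text
clock: 1.98
ee_pos: [0.4831, -0.2718, 0.2553]
tcp_rot: [0.799, 0.602, 0.0, 0.0]
contact_force: [0.5, -0.8, 0.4]
gripper_width: 0.995
grasp_force: 0.0
```

Call:
step_arm(
  commands=[
    [[0.0,0.0,0.0],[0,0,0],0.085],
    [[0,0,0],[0,0,0],0.085],
    [[0,0,0],[0,0,0],0.085],
  ],
)

```text
clock: 2.23
ee_pos: [0.4817, -0.2734, 0.2549]
tcp_rot: [0.8, 0.6, -0.0, -0.0]
contact_force: [0.3, -0.1, 0.2]
gripper_width: 0.993
grasp_force: 0.0
```

```bash
python3 - <<'E'
from h import *
print(env.state()['ee_pos'],yaw()); go(.54,-.22,.26,74)
cv2.imwrite('pics/w1.png',env.camera('wrist')); cT=T('wrist')
for q in ('round_jar_mid','oblong_stand'):
  for d in env.outline_of('wrist',q)[:3]:
    cs,_=cv2.findContours(d['pixels'].astype(np.uint8),0,2); c=max(cs,key=cv2.contourArea)
    print(q,round(d['p'],2),np.round(d['bbox']),ray2z('wrist',np.reshape(d['bbox'][:2],(1,2)),.06,cT), ray2z('wrist',c[:,0],.01,cT).min(0),ray2z('wrist',c[:,0],.01,cT).max(0))
    if q!='round_jar_mid': print(cv2.minAreaRect(1000*ray2z('wrist',c[:,0],.01,cT).astype(np.float32)))
E
```

```text
[ 0.48173289 -0.2733683   0.25486576] 73.68369625003163
go (0.54, -0.22, 0.26, 74) [0.0676, 0.0409, -0.0052] [-0.0, 0.001, -0.006] rows 1.9
round_jar_mid 0.95 [364. 206.  72.  65.] [[ 0.58828104 -0.34589062]] [ 0.56005874 -0.41383284] [ 0.64661156 -0.31684873]
round_jar_mid 0.72 [227. 198.  57.  69.] [[ 0.44416472 -0.29404457]] [ 0.39521218 -0.35222348] [ 0.47278297 -0.26537447]
round_jar_mid 0.57 [332. 109.  70.  62.] [[ 0.5772542  -0.23351711]] [ 0.54599911 -0.27322293] [ 0.62960657 -0.20162159]
```

View pics/w1.png

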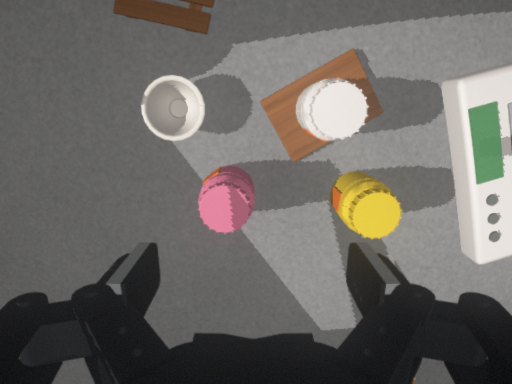

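The wrist view shows the white round jar's cap at (336,108) on the oblong stand, with stand corners at (261,104), (355,49), (383,110) and (294,161). Pink is at (227,200) and yellow at (372,208), both look-alikes. The jar I want is the white one.

```bash
python3 - <<'E'
from h import *
q=ray2z('wrist',[(261,104),(355,49),(383,110),(294,161)],.01); c=q.mean(0); e=q[1]-q[0]+q[2]-q[3]
print(q.round(3).tolist(),c,np.degrees(np.arctan2(e[1],e[0])),np.linalg.norm(e)/2)
j=ray2z('wrist',[(338,108)],.095)[0]; print('cap',j)
ang=64
P=[*env.state()['ee_pos'],yaw()]
go(.573,-.232,.16,64); go(.573,-.232,.042,64,(.573,-.232,.16,64))
E
```

```text
[[0.509, -0.209], [0.63, -0.179], [0.647, -0.255], [0.529, -0.285]] [ 0.57868982 -0.23215424] 13.954093051307794 0.12314271729841919
cap [ 0.57425591 -0.2317488 ]
go (0.573, -0.232, 0.16, 64) [0.0668, 0.0764, 0.0949] [-0.0, 0.0, 0.166] rows 3.3
go (0.573, -0.232, 0.042, 64) [0.0, 0.0, 0.118] [0.0, 0.0, 0.0] rows 2.8
```

Call:
step_arm(
  commands=[
    [[0.022,0.025,0.03],[0,0,0.055],0.085],
    [[0.044,0.05,0.06],[0,0,0.11],0.085],
    [[0.067,0.0764,0.095],[0,0,0.166],0.085],
    [[0.067,0.0764,0.095],[0,0,0.166],0.085],
    [[0.067,0.0764,0.095],[0,0,0.166],0.085],
  ],
)

```text
clock: 2.8
ee_pos: [0.5728, -0.2295, 0.1561]
tcp_rot: [0.847, 0.532, -0.002, -0.003]
contact_force: [-0.4, -0.1, 0.4]
gripper_width: 0.995
grasp_force: 0.0
```

Call:
step_arm(
  commands=[
    [[0,0,0.03],[0,0,0],0.085],
    [[0,0,0.06],[0,0,0],0.085],
    [[0,0,0.09],[0,0,0],0.085],
    [[0,0,0.118],[0,0,0],0.085],
    [[0,0,0.118],[0,0,0],0.085],
  ],
)

```text
clock: 3.22
ee_pos: [0.5692, -0.2304, 0.038]
tcp_rot: [0.848, 0.53, -0.002, -0.004]
contact_force: [-1.2, 0.2, -0.8]
gripper_width: 0.998
grasp_force: 0.0
```

Call:
step_arm(
  commands=[
    [[0,0,0],[0,0,0],0.04],
    [[0,0,0],[0,0,0],0.04],
    [[0,0,0],[0,0,0],0.04],
    [[0,0,0],[0,0,0],0.04],
    [[0,0,0],[0,0,0],0.04],
  ],
)

```text
clock: 3.63
ee_pos: [0.5763, -0.2327, 0.046]
tcp_rot: [0.847, 0.531, 0.001, 0.003]
contact_force: [-1.0, -0.5, 7.7]
gripper_width: 0.703
grasp_force: 65.7
```

Call:
step_arm(
  commands=[
    [[0,0,0],[0,0,0],0.04],
    [[0,0,0],[0,0,0],0.04],
    [[0,0,0],[0,0,0],0.04],
    [[0,0,0],[0,0,0],0.04],
    [[0,0,0],[0,0,0],0.04],
  ],
)

```text
clock: 4.05
ee_pos: [0.5763, -0.2327, 0.046]
tcp_rot: [0.847, 0.531, 0.001, 0.003]
contact_force: [-0.9, -2.0, 6.8]
gripper_width: 0.7
grasp_force: 65.7
```

```bash
python3 - <<'E'
from h import *
P=(.573,-.232,.042,64)
go(.573,-.232,.15,64,P)
go(.455,-.037,.15,64,(.573,-.232,.15,64))
E
```

```text
go (0.573, -0.232, 0.15, 64) [0.0, 0.0, -0.108] [0.0, 0.0, 0.0] rows 2.6
go (0.455, -0.037, 0.15, 64) [0.1235, -0.1915, 0.0] [0.0, 0.0, 0.0] rows 5.5
```

Call:
step_arm(
  commands=[
    [[0,0,-0.02],[0,0,0],0.04],
    [[0,0,-0.05],[0,0,0],0.04],
    [[0,0,-0.08],[0,0,0],0.04],
    [[0,0,-0.108],[0,0,0],0.04],
    [[0,0,-0.108],[0,0,0],0.04],
  ],
)

```text
clock: 4.47
ee_pos: [0.5779, -0.2327, 0.1585]
tcp_rot: [0.847, 0.531, 0.003, 0.006]
contact_force: [0.8, -0.2, -0.9]
gripper_width: 0.701
grasp_force: 65.9
```

Call:
step_arm(
  commands=[
    [[0.02,-0.031,0],[0,0,0],0.04],
    [[0.04,-0.062,0],[0,0,0],0.04],
    [[0.06,-0.093,0],[0,0,0],0.04],
    [[0.08,-0.124,0],[0,0,0],0.04],
    [[0.1,-0.155,0],[0,0,0],0.04],
  ],
)

```text
clock: 4.88
ee_pos: [0.4771, -0.0719, 0.1506]
tcp_rot: [0.847, 0.531, 0.0, 0.0]
contact_force: [-0.2, 0.1, -0.9]
gripper_width: 0.7
grasp_force: 65.9
```

Call:
step_arm(
  commands=[
    [[0.0235,-0.0365,0],[0,0,0],0.04],
    [[0.0235,-0.0365,0.0],[0,0,0],0.04],
    [[0.0235,-0.0365,0],[0,0,0],0.04],
    [[0.0235,-0.0365,0],[0,0,0],0.04],
  ],
)

```text
clock: 5.22
ee_pos: [0.4561, -0.0361, 0.1508]
tcp_rot: [0.847, 0.531, 0.001, 0.001]
contact_force: [0.9, 0.1, -1.8]
gripper_width: 0.705
grasp_force: 66.0
```

```bash
python3 - <<'E'
from h import *
print(env.state()['ee_pos'],yaw(),env.state()['contact_force']); go(.455,-.037,.05,64)
a=env.camera('side');cv2.imwrite('pics/s2.png',cv2.resize(a[120:320,190:390],None,fx=2,fy=2))
E
```

```text
[ 0.45610204 -0.03610729  0.15077266] 64.20793125579961 [ 0.90023214  0.14252324 -1.79846206]
go (0.455, -0.037, 0.05, 64) [-0.0013, -0.0008, 0.1008] [0.002, -0.0, 0.004] rows 2.4
```

View pics/s2.png

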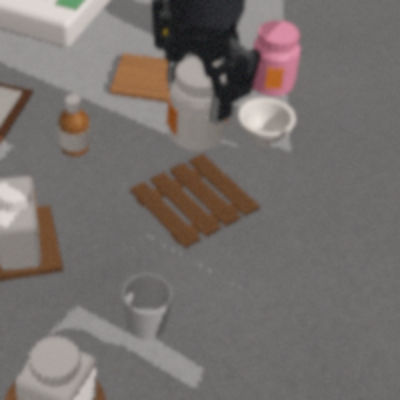

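The side view shows the round jar hanging upright in the gripper, level over the trivet region, with nothing else disturbed.

Call:
step_arm(
  commands=[
    [[0,0,0.035],[0,0,0],0.04],
    [[0,0,0.07],[0,0,0],0.04],
    [[0,0,0.09],[0,0,0],0.04],
    [[0,0,0.1],[0,0,0],0.04],
    [[0,0,0.105],[0,0,0],0.04],
  ],
)

```text
clock: 5.68
ee_pos: [0.4545, -0.0368, 0.0457]
tcp_rot: [0.848, 0.53, -0.001, -0.001]
contact_force: [-24.8, 5.6, 70.8]
gripper_width: 0.702
grasp_force: 73.7
```

Call:
step_arm(
  commands=[
    [[0,0,0],[0,0,0],0.04],
    [[0,0,0],[0,0,0],0.04],
  ],
)

```text
clock: 5.85
ee_pos: [0.4545, -0.0368, 0.0461]
tcp_rot: [0.848, 0.53, -0.001, -0.001]
contact_force: [-9.7, 2.3, 15.3]
gripper_width: 0.703
grasp_force: 67.8
```

Call:
step_arm(
  commands=[
    [[0,0,0],[0,0,0],0.085],
    [[0,0,0],[0,0,0],0.085],
    [[0,0,0],[0,0,0],0.085],
    [[0,0,0],[0,0,0],0.085],
    [[0,0,0],[0,0,0],0.085],
  ],
)

```text
clock: 6.27
ee_pos: [0.4561, -0.0364, 0.045]
tcp_rot: [0.847, 0.531, 0.0, 0.0]
contact_force: [-0.1, -0.8, 0.3]
gripper_width: 0.994
grasp_force: 0.0
```

Call:
step_arm(
  commands=[
    [[0,0,-0.02],[0,0,0],0.085],
    [[0,0,-0.05],[0,0,0],0.085],
    [[0,0,-0.085],[0,0,0],0.085],
    [[0,0,-0.12],[0,0,0],0.085],
    [[0,0,-0.15],[0,0,0],0.085],
  ],
)

```text
clock: 6.68
ee_pos: [0.4557, -0.0361, 0.1972]
tcp_rot: [0.847, 0.531, 0.0, 0.0]
contact_force: [1.4, -0.3, 0.2]
gripper_width: 0.996
grasp_force: 0.0
```

```bash
python3 - <<'E'
from h import *
print(env.state()['ee_pos'],yaw()); go(.56,.09,.24,64)
for a in(64,100): go(.58,.08,.24,a)
E
```

```text
[ 0.4557301  -0.03605964  0.19717346] 64.16013494867013
go (0.56, 0.09, 0.24, 64) [0.1589, 0.039, -0.0427] [0.001, -0.0, 0.003] rows 4.1
go (0.58, 0.08, 0.24, 64) [0.1586, 0.0613, -0.0427] [0.001, -0.0, 0.003] rows 4.2
go (0.58, 0.08, 0.24, 100) [0.1586, 0.0613, -0.0427] [0.001, 0.0, -0.626] rows 5.0
```

Call:
step_arm(
  commands=[
    [[0.032,0.012,-0.009],[0,0,0],0.085],
    [[0.064,0.025,-0.018],[0,0,0],0.085],
    [[0.096,0.037,-0.027],[0,0,0],0.085],
    [[0.128,0.049,-0.036],[0,0,0],0.085],
    [[0.159,0.061,-0.043],[0,0,0],0.085],
  ],
)

```text
clock: 7.1
ee_pos: [0.581, 0.0819, 0.2387]
tcp_rot: [0.847, 0.531, 0.0, 0.0]
contact_force: [1.6, -0.2, 0.5]
gripper_width: 0.993
grasp_force: 0.0
```

Call:
step_arm(
  commands=[
    [[0,0,0],[0,0,0],0.085],
    [[0,0,0],[0,0,0],0.085],
  ],
)

```text
clock: 7.27
ee_pos: [0.5808, 0.0815, 0.2375]
tcp_rot: [0.847, 0.532, 0.0, 0.0]
contact_force: [-0.9, 0.1, 0.5]
gripper_width: 0.995
grasp_force: 0.0
```

```bash
python3 - <<'E'
from h import *
cv2.imwrite('pics/w2.png',env.camera('wrist')); cT=T('wrist')
print(env.state()['ee_pos'],yaw())
for d in env.outline_of('wrist','oblong_jar_mid')[:2]:
    cs,_=cv2.findContours(d['pixels'].astype(np.uint8),0,2); c=max(cs,key=cv2.contourArea)
    print(d['p'],np.round(d['bbox']),cv2.minAreaRect(1000*ray2z('wrist',c[:,0],.076,cT).astype(np.float32)))
E
```

```text
[0.57960395 0.08066195 0.2373221 ] 64.20804130966721
0.87 [261. 140.  88.  79.] ((601.0236206054688, 112.7889404296875), (44.164100646972656, 80.8700180053711), 33.73080062866211)
0.18 [ 62.  48. 103.  89.] ((469.89105224609375, 270.5862731933594), (81.41641235351562, 79.8797836303711), 1.4386234283447266)
```

View pics/w2.png

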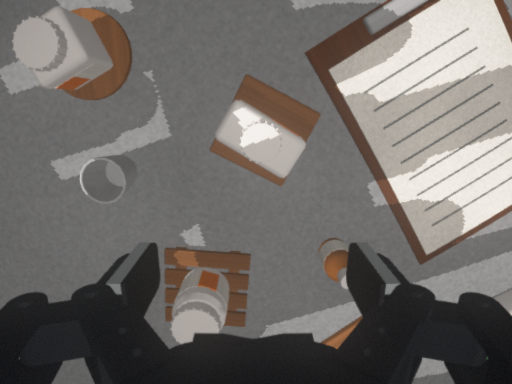

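The wrist view shows the oblong jar at (260,142) on the square stand, with stand corners at (246,75), (319,114), (283,185) and (210,149). The round jar stands on the trivet with its cap at (197,325). The square jar is at top left, with its cap at (40,45).

```bash
python3 - <<'E'
from h import *
q=ray2z('wrist',[(246,75),(319,114),(283,185),(210,149)],.01); e=q[1]-q[0]+q[2]-q[3]
print('sqst',q.mean(0),np.degrees(np.arctan2(e[1],e[0])),np.linalg.norm(e)/2)
print('roundcap',ray2z('wrist',[(197,325)],.095),'obcap',ray2z('wrist',[(261,134)],.095))
go(.601,.113,.16,123.7)
E
```

```text
sqst [0.60672853 0.11055344] -52.67740145519772 0.0940113453591662
roundcap [[ 0.45635758 -0.03292331]] obcap [[0.60337977 0.11759635]]
go (0.601, 0.113, 0.16, 123.7) [0.0393, 0.0056, 0.0773] [-0.002, 0.0, -1.039] rows 8.3
```

Call:
step_arm(
  commands=[
    [[0.008,0.001,0.015],[0,0,-0.12],0.085],
    [[0.016,0.002,0.03],[0,0,-0.24],0.085],
    [[0.024,0.003,0.045],[0,0,-0.36],0.085],
    [[0.032,0.004,0.06],[0,0,-0.48],0.085],
    [[0.0393,0.0056,0.077],[0,0,-0.6],0.085],
  ],
)

```text
clock: 7.78
ee_pos: [0.6009, 0.1124, 0.1606]
tcp_rot: [0.651, 0.759, -0.0, -0.0]
contact_force: [0.7, -0.8, -0.1]
gripper_width: 0.991
grasp_force: 0.0
```

Call:
step_arm(
  commands=[
    [[0,0,0],[0,0,-0.11],0.085],
    [[0,0,0],[0,0,-0.22],0.085],
    [[0,0,0],[0,0,-0.33],0.085],
    [[0,0,0],[0,0,-0.44],0.085],
    [[0,0,0],[0,0,-0.44],0.085],
  ],
)

```text
clock: 8.2
ee_pos: [0.6005, 0.1121, 0.1608]
tcp_rot: [0.471, 0.882, -0.001, -0.0]
contact_force: [0.4, 0.8, -0.5]
gripper_width: 0.994
grasp_force: 0.0
```

```bash
python3 - <<'E'
from h import *
print(env.state()['ee_pos'],yaw()); go(.601,.113,.044,123.7)
E
```

```text
[0.60054792 0.11211918 0.16080399] 123.75230169350415
go (0.601, 0.113, 0.044, 123.7) [0.0004, 0.001, 0.1168] [-0.001, -0.0, 0.001] rows 2.8
```

Call:
step_arm(
  commands=[
    [[0,0,0.03],[0,0,0],0.085],
    [[0,0.001,0.06],[0,0,0],0.085],
    [[0,0.001,0.09],[0,0,0],0.085],
    [[0,0.001,0.115],[0,0,0],0.085],
    [[0,0.001,0.115],[0,0,0],0.085],
  ],
)

```text
clock: 8.62
ee_pos: [0.5971, 0.1127, 0.0405]
tcp_rot: [0.473, 0.881, -0.003, -0.004]
contact_force: [-1.6, 0.3, -0.6]
gripper_width: 0.993
grasp_force: 0.0
```

Call:
step_arm(
  commands=[
    [[0,0,0],[0,0,0],0.03],
    [[0,0,0],[0,0,0],0.03],
    [[0,0,0],[0,0,0],0.03],
    [[0,0,0],[0,0,0],0.03],
    [[0,0,0],[0,0,0],0.03],
  ],
)

```text
clock: 9.03
ee_pos: [0.6048, 0.114, 0.0487]
tcp_rot: [0.472, 0.882, 0.001, 0.002]
contact_force: [-0.8, -0.8, 6.9]
gripper_width: 0.505
grasp_force: 63.5
```

Call:
step_arm(
  commands=[
    [[0,0,0],[0,0,0],0.03],
    [[0,0,0],[0,0,0],0.03],
    [[0,0,0],[0,0,0],0.03],
  ],
)

```text
clock: 9.28
ee_pos: [0.6048, 0.114, 0.0486]
tcp_rot: [0.472, 0.882, 0.001, 0.002]
contact_force: [-0.6, -0.4, 6.9]
gripper_width: 0.506
grasp_force: 63.5
```

Call:
step_arm(
  commands=[
    [[0,0,-0.02],[0,0,0],0.03],
    [[0,0,-0.05],[0,0,0],0.03],
    [[0,0,-0.085],[0,0,0],0.03],
    [[0,0,-0.115],[0,0,0],0.03],
    [[0,0,-0.115],[0,0,0],0.03],
  ],
)

```text
clock: 9.7
ee_pos: [0.6071, 0.1145, 0.1691]
tcp_rot: [0.471, 0.882, 0.003, 0.005]
contact_force: [1.5, 0.5, 0.2]
gripper_width: 0.503
grasp_force: 62.5
```

```bash
python3 - <<'E'
from h import *
print(env.state()['ee_pos'],yaw(),env.state()['contact_force']); go(.578,-.231,.16,193)
P=[*env.state()['ee_pos'],yaw()]
for f in(1/3,2/3): go(.601-.023*f,.113-.344*f,.17,123.7+69.3*f)
E
```

```text
[0.60711105 0.11452533 0.1690621 ] 123.73995268243314 [1.5259599  0.48596808 0.17486301]
go (0.578, -0.231, 0.16, 193) [-0.2711, -0.2162, 0.0083] [0.006, 0.012, -1.209] rows 9.7
go (0.5933333333333333, -0.0016666666666666496, 0.17, 146.8) [-0.089, -0.076, -0.0012] [0.01, 0.008, -0.402] rows 3.2
go (0.5856666666666667, -0.1163333333333333, 0.17, 169.9) [-0.1801, -0.146, -0.0015] [0.008, 0.01, -0.806] rows 6.4
```

Call:
step_arm(
  commands=[
    [[-0.027,-0.021,0],[0,0,-0.12],0.03],
    [[-0.054,-0.043,0],[0,0,-0.24],0.03],
    [[-0.081,-0.065,0],[0,0,-0.36],0.03],
    [[-0.108,-0.087,0],[0,0,-0.48],0.03],
    [[-0.1355,-0.108,0],[0,0,-0.6],0.03],
  ],
)

```text
clock: 10.12
ee_pos: [0.5876, -0.0599, 0.161]
tcp_rot: [0.187, 0.982, -0.0, 0.0]
contact_force: [0.3, -0.4, -2.4]
gripper_width: 0.507
grasp_force: 62.5
```

```bash
python3 - <<'E'
from h import *
print(env.state()['ee_pos'],yaw(),env.state()['contact_force'],env.state()['grasp_force']); go(.578,-.231,.16,193.9)
E
```

```text
[ 0.5876146  -0.05993411  0.16095537] 158.48249535419157 [ 0.30474025 -0.42932727 -2.39743103] 62.519967555999756
go (0.578, -0.231, 0.16, 193.9) [-0.0538, -0.1627, 0.001] [-0.0, 0.0, -0.618] rows 4.9
```

Call:
step_arm(
  commands=[
    [[-0.011,-0.033,0],[0,0,-0.12],0.03],
    [[-0.022,-0.065,0],[0,0,-0.24],0.03],
    [[-0.033,-0.098,0],[0,0,-0.36],0.03],
    [[-0.043,-0.13,0],[0,0,-0.48],0.03],
    [[-0.054,-0.163,0],[0,0,-0.6],0.03],
  ],
)

```text
clock: 10.53
ee_pos: [0.5771, -0.2314, 0.1609]
tcp_rot: [-0.112, 0.994, 0.0, 0.0]
contact_force: [0.2, -0.1, -1.4]
gripper_width: 0.5
grasp_force: 62.5
```

Call:
step_arm(
  commands=[
    [[0,0,0],[0,0,-0.018],0.03],
    [[0,0,0],[0,0,-0.018],0.03],
    [[0,0,0],[0,0,-0.018],0.03],
  ],
)

```text
clock: 10.78
ee_pos: [0.5773, -0.2298, 0.1607]
tcp_rot: [-0.117, 0.993, 0.0, -0.0]
contact_force: [-0.0, 0.6, -1.5]
gripper_width: 0.506
grasp_force: 62.4
```

```bash
python3 - <<'E'
from h import *
print(env.state()['ee_pos'],yaw(),env.state()['contact_force'],env.state()['grasp_force']); go(.578,-.231,.06,193.9)
cv2.imwrite('pics/w3.png',env.camera('wrist'))
E
```

```text
[ 0.57730198 -0.22976001  0.16069165] -166.56482910750864 [-0.0234737   0.56403579 -1.48659638] 62.39198327064514
go (0.578, -0.231, 0.06, 193.9) [-0.0004, -0.0015, 0.1007] [0.001, -0.0, -0.008] rows 2.4
```

View pics/w3.png

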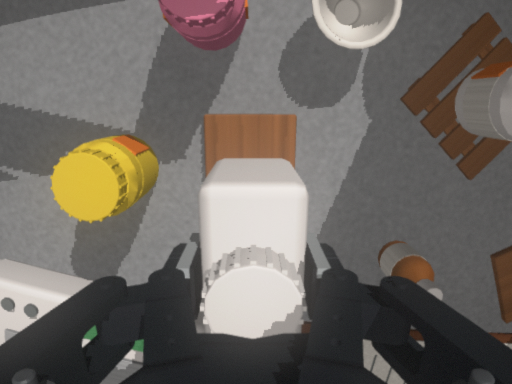

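The oblong jar is held over the oblong stand (visible end at columns 205–297, row 114) and lined up with it. Yellow at (100,178) is clear of the fingers.

```bash
python3 - <<'E'
from h import *
q=ray2z('wrist',[(205,114),(297,114)],.01); m=q.mean(0); e=q[0]-q[1]; e/=np.linalg.norm(e); n=np.array([e[1],-e[0]])
print(q,np.degrees(np.arctan2(e[1],e[0]))); print('centre', m+.062*n, m-.062*n)
E
```

```text
[[ 0.52802328 -0.28279462]
 [ 0.50884308 -0.20268257]] -76.53584338468679
centre [ 0.4581372  -0.25717449] [ 0.57872916 -0.2283027 ]
```

Call:
step_arm(
  commands=[
    [[0,0,0.035],[0,0,0],0.03],
    [[0,0,0.07],[0,0,0],0.03],
    [[0,0,0.09],[0,0,0],0.03],
    [[0,0,0.1],[0,0,0],0.03],
    [[0,0,0.104],[0,0,0],0.03],
  ],
)

```text
clock: 11.25
ee_pos: [0.5762, -0.2279, 0.0549]
tcp_rot: [-0.119, 0.993, 0.001, -0.002]
contact_force: [0.4, -0.4, -1.6]
gripper_width: 0.502
grasp_force: 62.5
```

Call:
step_arm(
  commands=[
    [[0,0,0.002],[0,0,0],0.03],
    [[0,0,0.003],[0,0,0],0.03],
    [[0,0,0.004],[0,0,0],0.03],
    [[0,0,0.005],[0,0,0],0.03],
    [[0,0,0.005],[0,0,0],0.03],
  ],
)

```text
clock: 11.67
ee_pos: [0.5783, -0.2304, 0.053]
tcp_rot: [-0.118, 0.993, -0.001, 0.001]
contact_force: [0.5, 0.4, -0.7]
gripper_width: 0.502
grasp_force: 62.5
```

Call:
step_arm(
  commands=[
    [[0,0,0.001],[0,0,0],0.03],
    [[0,0,0.002],[0,0,0],0.03],
    [[0,0,0.003],[0,0,0],0.03],
    [[0,0,0.003],[0,0,0],0.03],
  ],
)

```text
clock: 12.0
ee_pos: [0.5775, -0.23, 0.0488]
tcp_rot: [-0.118, 0.993, 0.0, -0.0]
contact_force: [-0.8, 0.3, -1.6]
gripper_width: 0.501
grasp_force: 62.5
```

Call:
step_arm(
  commands=[
    [[0,0,0.001],[0,0,0],0.03],
    [[0,0,0.002],[0,0,0],0.03],
    [[0,0,0.002],[0,0,0],0.03],
  ],
)

```text
clock: 12.25
ee_pos: [0.5775, -0.2301, 0.0487]
tcp_rot: [-0.118, 0.993, -0.0, 0.0]
contact_force: [-4.8, 0.8, 9.2]
gripper_width: 0.502
grasp_force: 63.6
```

Contact made. Release, go up, and head for the square jar.

Call:
step_arm(
  commands=[
    [[0,0,0],[0,0,0],0.07],
    [[0,0,0],[0,0,0],0.07],
    [[0,0,0],[0,0,0],0.07],
    [[0,0,0],[0,0,0],0.07],
    [[0,0,0],[0,0,0],0.07],
  ],
)

```text
clock: 12.67
ee_pos: [0.5775, -0.23, 0.0468]
tcp_rot: [-0.118, 0.993, -0.0, -0.0]
contact_force: [-0.2, -0.6, -0.1]
gripper_width: 0.82
grasp_force: 0.0
```

Call:
step_arm(
  commands=[
    [[0,0,-0.02],[0,0,0],0.07],
    [[0,0,-0.05],[0,0,0],0.07],
    [[0,0,-0.085],[0,0,0],0.07],
    [[0,0,-0.125],[0,0,0],0.085],
    [[0,0,-0.165],[0,0,0],0.085],
  ],
)

```text
clock: 13.08
ee_pos: [0.5769, -0.2296, 0.213]
tcp_rot: [-0.118, 0.993, 0.0, -0.001]
contact_force: [1.5, 0.2, -0.2]
gripper_width: 0.996
grasp_force: 0.0
```

Call:
step_arm(
  commands=[
    [[0,0,-0.025],[0,0,0],0.085],
    [[0,0,-0.025],[0,0,0],0.085],
  ],
)

```text
clock: 13.25
ee_pos: [0.5806, -0.2316, 0.2443]
tcp_rot: [-0.118, 0.993, -0.003, 0.005]
contact_force: [0.7, 0.8, 0.0]
gripper_width: 0.995
grasp_force: 0.0
```

```bash
python3 - <<'E'
from h import *
print(env.state()['ee_pos'],yaw())
env.camera('wrist'); cT=T('wrist')
for n,z in(('oblong_jar_mid',.076),('oblong_stand',.01)):
  for d in env.outline_of('wrist',n)[:2]:
    cs,_=cv2.findContours(d['pixels'].astype(np.uint8),0,2); c=max(cs,key=cv2.contourArea)
    print(n,d['p'],np.round(d['bbox']),cv2.minAreaRect(1000*ray2z('wrist',c[:,0],z,cT).astype(np.float32)))
# waypoints to square jar: target TCP short of jar, heading 123
P=[*env.state()['ee_pos'],yaw()]
go(.5,.22,.24,123)
E
```

```text
[ 0.58057643 -0.23155881  0.24425501] -166.45678504700874
oblong_jar_mid 0.98 [257. 170.  46.  84.] ((573.1509399414062, -228.54295349121094), (82.75923919677734, 42.704830169677734), 13.218558311462402)
oblong_stand 0.55 [253. 160.  69. 105.] ((575.7034301757812, -230.14401245117188), (122.27639770507812, 83.1133041381836), 13.00826358795166)
go (0.5, 0.22, 0.24, 123) [-0.03, 0.4556, -0.0036] [-0.0, -0.0, 1.231] rows 11.0
```

```bash
python3 - <<'E'
from h import *
a=np.array([.5806,-.2316,.244,193.5]); b=np.array([.505,.21,.244,123])
w=[a+(b-a)*t for t in(0,1/3,2/3,1)]
for i in range(3): go(*w[i+1],P=w[i])
E
```

```text
go (np.float64(0.5554), np.float64(-0.0844), np.float64(0.244), np.float64(170.0)) [-0.0099, 0.149, 0.0] [0.0, 0.0, 0.41] rows 3.6
go (np.float64(0.5302), np.float64(0.0628), np.float64(0.244), np.float64(146.5)) [0.0504, 0.1406, 0.0] [0.0, 0.0, 0.41] rows 3.6
go (np.float64(0.505), np.float64(0.21), np.float64(0.244), np.float64(123.0)) [0.1023, 0.1088, 0.0] [0.0, 0.0, 0.41] rows 3.6
```

Call:
step_arm(
  commands=[
    [[-0.0025,0.037,0],[0,0,0.102],0.085],
    [[-0.005,0.074,0],[0,0,0.205],0.085],
    [[-0.0075,0.112,0],[0,0,0.307],0.085],
    [[-0.01,0.149,0],[0,0,0.41],0.085],
  ],
)

```text
clock: 13.73
ee_pos: [0.5504, -0.0811, 0.2342]
tcp_rot: [0.09, 0.996, 0.0, -0.002]
contact_force: [0.7, 0.8, 0.7]
gripper_width: 0.995
grasp_force: 0.0
```

Call:
step_arm(
  commands=[
    [[0.0125,0.035,0],[0,0,0.102],0.085],
    [[0.025,0.07,0],[0,0,0.205],0.085],
    [[0.038,0.105,0],[0,0,0.307],0.085],
    [[0.05,0.14,0],[0,0,0.41],0.085],
  ],
)

```text
clock: 14.07
ee_pos: [0.525, 0.0654, 0.2345]
tcp_rot: [0.29, 0.957, -0.001, -0.002]
contact_force: [1.1, 0.6, 0.9]
gripper_width: 0.998
grasp_force: 0.0
```

Call:
step_arm(
  commands=[
    [[0.025,0.027,0],[0,0,0.102],0.085],
    [[0.051,0.054,0],[0,0,0.205],0.085],
    [[0.076,0.081,0],[0,0,0.307],0.085],
    [[0.102,0.109,0],[0,0,0.41],0.085],
    [[0.102,0.109,0],[0,0,0.41],0.085],
  ],
)

```text
clock: 14.48
ee_pos: [0.4992, 0.2163, 0.2343]
tcp_rot: [0.475, 0.88, -0.0, -0.003]
contact_force: [1.4, -0.8, -0.8]
gripper_width: 0.998
grasp_force: 0.0
```

Call:
step_arm(
  commands=[
    [[0,0,0],[0,0,0],0.085],
    [[0,0,0],[0,0,0],0.085],
  ],
)

```text
clock: 14.65
ee_pos: [0.5013, 0.2104, 0.2351]
tcp_rot: [0.476, 0.879, -0.001, -0.001]
contact_force: [0.1, -0.9, -0.6]
gripper_width: 0.995
grasp_force: 0.0
```

```bash
python3 - <<'E'
from h import *
print(env.state()['ee_pos'],yaw())
cv2.imwrite('pics/w4.png',env.camera('wrist')); cT=T('wrist')
for n,z in(('square_jar_mid',.076),('round_stand',.01)):
  for d in env.outline_of('wrist',n)[:2]:
    cs,_=cv2.findContours(d['pixels'].astype(np.uint8),0,2); c=max(cs,key=cv2.contourArea)
    print(n,d['p'],np.round(d['bbox']),cv2.minAreaRect(1000*ray2z('wrist',c[:,0],z,cT).astype(np.float32)))
E
```

```text
[0.50128933 0.2103885  0.23512456] 123.13999114965223
square_jar_mid 0.6 [258.  97.  75.  86.] ((463.5143127441406, 277.3596496582031), (57.49507522583008, 57.55725860595703), 0.7915095090866089)
round_stand 0.73 [260. 100.  91.  89.] ((477.5028076171875, 277.2384948730469), (98.23657989501953, 82.54270935058594), 85.63885498046875)
```

View pics/w4.png

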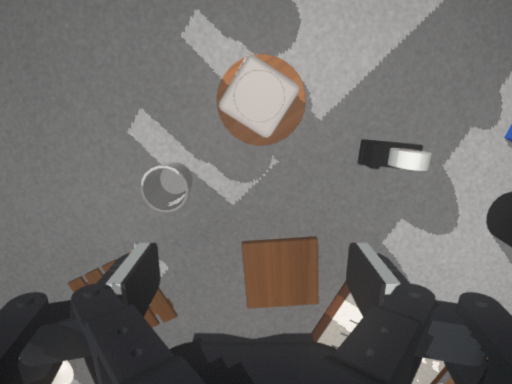

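The square jar is at (259,96) on the round stand, whose disc is centred at (261,99). The empty square stand has corners at (242,240), (317,237), (319,304) and (247,308). The cup is at (165,188), well clear.

```bash
python3 - <<'E'
from h import *
q=ray2z('wrist',[(242,240),(317,237),(319,304),(247,308)],.01); e=q[1]-q[0]+q[2]-q[3]
print('sqst',q.mean(0),np.degrees(np.arctan2(e[1],e[0])),np.linalg.norm(e)/2)
print('rst',ray2z('wrist',[(261,99.5)],.01),'cap',ray2z('wrist',[(260,95)],.095))
go(.464,.2775,.16,91)
E
```

```text
sqst [0.60924522 0.11232393] 35.874805481163314 0.09515577116119119
rst [[0.4685821  0.27839224]] cap [[0.46509596 0.27868861]]
go (0.464, 0.2775, 0.16, 91) [0.0779, 0.005, 0.0762] [-0.002, 0.0, 0.558] rows 4.5
```

Call:
step_arm(
  commands=[
    [[0.016,0.001,0.015],[0,0,0.112],0.085],
    [[0.032,0.002,0.03],[0,0,0.224],0.085],
    [[0.048,0.003,0.045],[0,0,0.336],0.085],
    [[0.064,0.004,0.06],[0,0,0.448],0.085],
    [[0.079,0.005,0.076],[0,0,0.558],0.085],
  ],
)

```text
clock: 15.22
ee_pos: [0.4637, 0.2792, 0.1604]
tcp_rot: [0.703, 0.711, 0.0, 0.0]
contact_force: [0.7, -0.2, -0.7]
gripper_width: 0.994
grasp_force: 0.0
```

Call:
step_arm(
  commands=[
    [[0,0,0],[0,0,0],0.085],
    [[0,0,0],[0,0,0],0.085],
  ],
)

```text
clock: 15.38
ee_pos: [0.4628, 0.2787, 0.1601]
tcp_rot: [0.7, 0.714, -0.001, -0.0]
contact_force: [0.8, 0.3, -0.3]
gripper_width: 0.993
grasp_force: 0.0
```

```bash
python3 - <<'E'
from h import *
print(env.state()['ee_pos'],yaw()); go(.4645,.2778,.046,91)
E
```

```text
[0.46280387 0.27867271 0.16013088] 91.18667014729965
go (0.4645, 0.2778, 0.046, 91) [-0.0007, 0.0019, 0.1141] [-0.002, 0.002, 0.003] rows 2.7
```

Call:
step_arm(
  commands=[
    [[0,0.001,0.03],[0,0,0],0.085],
    [[0,0.001,0.06],[0,0,0],0.085],
    [[0,0.001,0.09],[0,0,0],0.085],
    [[0,0.001,0.114],[0,0,0],0.085],
    [[0,0.001,0.114],[0,0,0],0.085],
  ],
)

```text
clock: 15.8
ee_pos: [0.4624, 0.277, 0.0434]
tcp_rot: [0.7, 0.714, -0.003, -0.001]
contact_force: [-0.3, -0.6, -0.7]
gripper_width: 0.995
grasp_force: 0.0
```

Call:
step_arm(
  commands=[
    [[0,0,0],[0,0,0],0.04],
    [[0,0,0],[0,0,0],0.04],
    [[0,0,0],[0,0,0],0.04],
    [[0,0,0],[0,0,0],0.04],
    [[0,0,0],[0,0,0],0.04],
  ],
)

```text
clock: 16.22
ee_pos: [0.4669, 0.2805, 0.0496]
tcp_rot: [0.7, 0.714, 0.002, 0.001]
contact_force: [-0.4, -1.2, 6.7]
gripper_width: 0.666
grasp_force: 66.3
```

Call:
step_arm(
  commands=[
    [[0,0,0],[0,0,0],0.04],
    [[0,0,0],[0,0,0],0.04],
  ],
)

```text
clock: 16.38
ee_pos: [0.4669, 0.2806, 0.0497]
tcp_rot: [0.7, 0.714, 0.002, 0.001]
contact_force: [-0.5, -1.9, 6.7]
gripper_width: 0.667
grasp_force: 66.3
```

Call:
step_arm(
  commands=[
    [[0,0,-0.02],[0,0,0],0.04],
    [[0,0,-0.05],[0,0,0],0.04],
    [[0,0,-0.085],[0,0,0],0.04],
    [[0,0,-0.115],[0,0,0],0.04],
    [[0,0,-0.115],[0,0,0],0.04],
  ],
)

```text
clock: 16.8
ee_pos: [0.4687, 0.2818, 0.1697]
tcp_rot: [0.7, 0.714, 0.006, 0.002]
contact_force: [-0.3, 1.2, -1.0]
gripper_width: 0.671
grasp_force: 65.4
```

```bash
python3 - <<'E'
from h import *
print(env.state()['ee_pos'],yaw()); go(.608,.112,.165,126.5,(.4645,.278,.165,91)); go(.608,.112,.165,126.5)
E
```

```text
[0.46868076 0.28181743 0.16966509] 91.11833405940027
go (0.608, 0.112, 0.165, 126.5) [-0.1685, 0.1406, 0.0] [0.0, 0.0, -0.62] rows 5.3
go (0.608, 0.112, 0.165, 126.5) [-0.1725, 0.1359, 0.0054] [0.013, -0.001, -0.618] rows 5.3
```

Call:
step_arm(
  commands=[
    [[-0.03,0.025,0],[0,0,-0.11],0.04],
    [[-0.06,0.05,0],[0,0,-0.22],0.04],
    [[-0.09,0.074,0],[0,0,-0.33],0.04],
    [[-0.12,0.098,0],[0,0,-0.44],0.04],
    [[-0.15,0.123,0],[0,0,-0.55],0.04],
  ],
)

```text
clock: 17.22
ee_pos: [0.5911, 0.1308, 0.1623]
tcp_rot: [0.478, 0.879, 0.0, 0.0]
contact_force: [0.1, 0.8, -0.6]
gripper_width: 0.666
grasp_force: 65.2
```

```bash
python3 - <<'E'
from h import *
print(env.state()['ee_pos'],yaw()); go(.607,.114,.165,126.5)
E
```

```text
[0.59108032 0.13078855 0.1622653 ] 122.95092102400613
go (0.607, 0.114, 0.165, 126.5) [-0.0227, 0.0042, -0.0027] [0.0, 0.0, -0.062] rows 0.6
```

Call:
step_arm(
  commands=[
    [[-0.022,0.005,0],[0,0,-0.062],0.04],
    [[-0.022,0.005,0],[0,0,-0.062],0.04],
    [[-0.022,0.005,0],[0,0,-0.062],0.04],
    [[-0.022,0.005,0],[0,0,-0.062],0.04],
  ],
)

```text
clock: 17.55
ee_pos: [0.6058, 0.1167, 0.1618]
tcp_rot: [0.453, 0.892, -0.0, -0.0]
contact_force: [-0.3, -0.3, -0.7]
gripper_width: 0.667
grasp_force: 65.2
```

```bash
python3 - <<'E'
from h import *
print(env.state()['ee_pos'],yaw(),env.state()['contact_force']); go(.607,.114,.05,126.5)
E
```

```text
[0.60576574 0.11668063 0.16176812] 126.13140216029663 [-0.26733568 -0.28566637 -0.74980216]
go (0.607, 0.114, 0.05, 126.5) [-0.003, -0.0005, 0.1118] [-0.0, -0.001, -0.006] rows 2.7
```

Call:
step_arm(
  commands=[
    [[-0.001,0,0.035],[0,0,0],0.04],
    [[-0.002,0,0.07],[0,0,0],0.04],
    [[-0.003,0,0.09],[0,0,0],0.04],
    [[-0.003,0,0.101],[0,0,0],0.04],
    [[-0.003,0,0.106],[0,0,0],0.04],
  ],
)

```text
clock: 17.97
ee_pos: [0.6056, 0.1149, 0.054]
tcp_rot: [0.452, 0.892, -0.001, -0.002]
contact_force: [-1.2, -1.0, -1.0]
gripper_width: 0.666
grasp_force: 65.3
```

Call:
step_arm(
  commands=[
    [[0,0,0.001],[0,0,0],0.04],
    [[0,0,0.002],[0,0,0],0.04],
    [[0,0,0.003],[0,0,0],0.04],
    [[0,0,0.003],[0,0,0],0.04],
  ],
)

```text
clock: 18.3
ee_pos: [0.6093, 0.1142, 0.0544]
tcp_rot: [0.453, 0.892, 0.001, 0.001]
contact_force: [-0.5, 0.0, -1.2]
gripper_width: 0.665
grasp_force: 65.3
```

Call:
step_arm(
  commands=[
    [[0,0,0.001],[0,0,0],0.04],
    [[0,0,0.002],[0,0,0],0.04],
    [[0,0,0.002],[0,0,0],0.04],
  ],
)

```text
clock: 18.55
ee_pos: [0.6082, 0.1139, 0.0511]
tcp_rot: [0.453, 0.892, 0.0, 0.0]
contact_force: [0.5, 0.5, -0.3]
gripper_width: 0.663
grasp_force: 65.3
```

Call:
step_arm(
  commands=[
    [[0,0,0.001],[0,0,0],0.04],
    [[0,0,0.002],[0,0,0],0.04],
    [[0,0,0.002],[0,0,0],0.04],
  ],
)

```text
clock: 18.8
ee_pos: [0.6083, 0.1138, 0.0497]
tcp_rot: [0.453, 0.892, 0.0, 0.0]
contact_force: [-1.5, -0.6, 3.8]
gripper_width: 0.665
grasp_force: 65.7
```

Contact made. Release and rise.

Call:
step_arm(
  commands=[
    [[0,0,0],[0,0,0],0.085],
    [[0,0,0],[0,0,0],0.085],
    [[0,0,0],[0,0,0],0.085],
    [[0,0,0],[0,0,0],0.085],
    [[0,0,0],[0,0,0],0.085],
  ],
)

```text
clock: 19.22
ee_pos: [0.6081, 0.1139, 0.0488]
tcp_rot: [0.453, 0.892, -0.0, -0.0]
contact_force: [0.4, 1.2, -0.2]
gripper_width: 0.997
grasp_force: 0.0
```

Call:
step_arm(
  commands=[
    [[0,0,-0.02],[0,0,0],0.085],
    [[0,0,-0.05],[0,0,0],0.085],
    [[0,0,-0.085],[0,0,0],0.085],
    [[0,0,-0.125],[0,0,0],0.085],
    [[0,0,-0.165],[0,0,0],0.085],
  ],
)

```text
clock: 19.63
ee_pos: [0.6073, 0.1139, 0.2151]
tcp_rot: [0.453, 0.892, -0.0, -0.001]
contact_force: [1.1, 0.6, -0.1]
gripper_width: 0.995
grasp_force: 0.0
```

Call:
step_arm(
  commands=[
    [[0,0,-0.025],[0,0,0],0.085],
    [[0,0,-0.025],[0,0,0],0.085],
  ],
)

```text
clock: 19.8
ee_pos: [0.6115, 0.1143, 0.2463]
tcp_rot: [0.453, 0.892, 0.003, 0.005]
contact_force: [0.7, -0.8, 0.9]
gripper_width: 0.998
grasp_force: 0.0
```

```bash
python3 - <<'E'
from h import *
print(env.state()['ee_pos'],yaw())
env.camera('wrist'); cT=T('wrist')
for n,z in(('square_jar_mid',.076),('square_stand',.01)):
  for d in env.outline_of('wrist',n)[:2]:
    cs,_=cv2.findContours(d['pixels'].astype(np.uint8),0,2); c=max(cs,key=cv2.contourArea)
    print(n,d['p'],np.round(d['bbox']),cv2.minAreaRect(1000*ray2z('wrist',c[:,0],z,cT).astype(np.float32)))
go(.47,-.06,.24,80); P=[*env.state()['ee_pos'],yaw()]
a=np.array(P); b=np.array([.44,-.065,.24,80]); m=(a+b)/2; go(*m,P=a); go(*b,P=m)
E
```

```text
[0.61145238 0.11425353 0.24629225] 126.1543825485372
square_jar_mid 0.68 [248. 172.  56.  60.] ((605.02197265625, 116.27534484863281), (56.18502426147461, 61.327579498291016), 36.055171966552734)
square_stand 0.76 [249. 164.  82.  84.] ((605.294921875, 113.03280639648438), (94.96648406982422, 94.84412384033203), 37.366233825683594)
go (0.47, -0.06, 0.24, 80) [-0.059, -0.2141, -0.0016] [-0.0, 0.0, 0.805] rows 6.4
go (np.float64(0.5240157868486114), np.float64(0.024466958270368606), np.float64(0.23919192256379176), np.float64(103.07568592862789)) [-0.0227, -0.1206, -0.0008] [0.0, 0.0, 0.403] rows 3.2
go (np.float64(0.44), np.float64(-0.065), np.float64(0.24), np.float64(80.0)) [-0.0681, -0.1021, -0.0008] [0.0, 0.0, 0.403] rows 3.2
```

Call:
step_arm(
  commands=[
    [[-0.006,-0.03,0],[0,0,0.1],0.085],
    [[-0.012,-0.06,0],[0,0,0.2],0.085],
    [[-0.018,-0.09,0],[0,0,0.3],0.085],
    [[-0.023,-0.12,0],[0,0,0.4],0.085],
  ],
)

```text
clock: 20.28
ee_pos: [0.5223, 0.0239, 0.2362]
tcp_rot: [0.623, 0.783, -0.001, -0.002]
contact_force: [0.6, -0.4, 0.3]
gripper_width: 0.994
grasp_force: 0.0
```

Call:
step_arm(
  commands=[
    [[-0.017,-0.025,0],[0,0,0.1],0.085],
    [[-0.034,-0.05,0],[0,0,0.2],0.085],
    [[-0.051,-0.076,0],[0,0,0.3],0.085],
    [[-0.068,-0.102,0],[0,0,0.4],0.085],
  ],
)

```text
clock: 20.62
ee_pos: [0.4384, -0.0653, 0.2366]
tcp_rot: [0.766, 0.643, -0.001, -0.002]
contact_force: [0.3, -0.4, -0.4]
gripper_width: 0.998
grasp_force: 0.0
```

Call:
step_arm(
  commands=[
    [[0,0,0],[0,0,0],0.085],
    [[0,0,0],[0,0,0],0.085],
    [[0,0,0],[0,0,0],0.085],
  ],
)

```text
clock: 20.87
ee_pos: [0.4405, -0.0646, 0.2377]
tcp_rot: [0.764, 0.645, -0.0, -0.001]
contact_force: [-1.2, -0.2, -0.1]
gripper_width: 0.994
grasp_force: 0.0
```

```bash
python3 - <<'E'
from h import *
print(env.state()['ee_pos'],yaw())
cv2.imwrite('pics/w5.png',env.camera('wrist')); cT=T('wrist')
for n,z in(('round_jar_mid',.095),('trivet',.01)):
  for d in env.outline_of('wrist',n)[:2]:
    cs,_=cv2.findContours(d['pixels'].astype(np.uint8),0,2); c=max(cs,key=cv2.contourArea)
    print(n,d['p'],np.round(d['bbox']),cv2.minAreaRect(1000*ray2z('wrist',c[:,0],z,cT).astype(np.float32)))
E
```

```text
[ 0.44046347 -0.06459401  0.23767295] 80.34415017187654
round_jar_mid 0.98 [423. 371.  23.  22.] ((603.8489379882812, -320.09735107421875), (38.07914352416992, 28.551311492919922), 75.47831726074219)
round_jar_mid 0.61 [283. 324.  44.  29.] ((445.41461181640625, -217.36184692382812), (33.85771942138672, 47.47683334350586), 85.63679504394531)
trivet 0.74 [262. 142. 126. 122.] ((452.630126953125, -39.47998046875), (111.2825698852539, 111.75470733642578), 59.623085021972656)
```

View pics/w5.png

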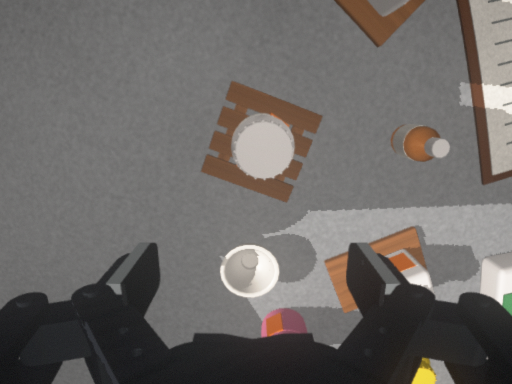

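The round jar's cap is centred at (263,149), upright on the trivet. The pink and yellow jars are far off at the bottom, and the mortar is at (249,270).

```bash
python3 - <<'E'
from h import *
j=ray2z('wrist',[(264,149)],.095)[0]; print(j); go(j[0],j[1],.16,80)
E
```

```text
[ 0.45548944 -0.03463619]
go (np.float64(0.45548943607812203), np.float64(-0.03463619058232592), 0.16, 80) [0.0315, 0.009, 0.0783] [-0.001, -0.0, 0.007] rows 2.0
```

Call:
step_arm(
  commands=[
    [[0.01,0.003,0.025],[0,0,0],0.085],
    [[0.021,0.006,0.05],[0,0,0],0.085],
    [[0.0315,0.0095,0.078],[0,0,0],0.085],
    [[0.0315,0.0095,0.078],[0,0,0],0.085],
    [[0.0315,0.0095,0.078],[0,0,0],0.085],
  ],
)

```text
clock: 21.43
ee_pos: [0.4545, -0.0344, 0.1597]
tcp_rot: [0.763, 0.646, -0.001, -0.002]
contact_force: [0.1, -0.4, 0.9]
gripper_width: 0.997
grasp_force: 0.0
```

Call:
step_arm(
  commands=[
    [[0,0,0.03],[0,0,0],0.085],
    [[0,0,0.06],[0,0,0],0.085],
    [[0,0,0.09],[0,0,0],0.085],
    [[0,0,0.114],[0,0,0],0.085],
    [[0,0,0.114],[0,0,0],0.085],
  ],
)

```text
clock: 21.85
ee_pos: [0.4535, -0.0353, 0.0447]
tcp_rot: [0.764, 0.645, -0.002, -0.002]
contact_force: [-1.6, -1.0, 0.1]
gripper_width: 0.996
grasp_force: 0.0
```

Call:
step_arm(
  commands=[
    [[0,0,0],[0,0,0],0.04],
    [[0,0,0],[0,0,0],0.04],
    [[0,0,0],[0,0,0],0.04],
    [[0,0,0],[0,0,0],0.04],
    [[0,0,0],[0,0,0],0.04],
  ],
)

```text
clock: 22.27
ee_pos: [0.4578, -0.0361, 0.0496]
tcp_rot: [0.764, 0.645, 0.001, 0.002]
contact_force: [-2.3, 1.4, 6.8]
gripper_width: 0.698
grasp_force: 65.7
```

Call:
step_arm(
  commands=[
    [[0,0,0],[0,0,0],0.04],
    [[0,0,0],[0,0,0],0.04],
  ],
)

```text
clock: 22.43
ee_pos: [0.4578, -0.0361, 0.0497]
tcp_rot: [0.764, 0.645, 0.001, 0.002]
contact_force: [-1.3, -0.3, 7.5]
gripper_width: 0.696
grasp_force: 65.7
```

Call:
step_arm(
  commands=[
    [[0,0,-0.02],[0,0,0],0.04],
    [[0,0,-0.05],[0,0,0],0.04],
    [[0,0,-0.085],[0,0,0],0.04],
    [[0,0,-0.115],[0,0,0],0.04],
    [[0,0,-0.115],[0,0,0],0.04],
  ],
)

```text
clock: 22.85
ee_pos: [0.4607, -0.0366, 0.1697]
tcp_rot: [0.764, 0.645, 0.004, 0.005]
contact_force: [1.6, -0.2, -1.0]
gripper_width: 0.703
grasp_force: 66.2
```

```bash
python3 - <<'E'
from h import *
print(env.state()['ee_pos'],yaw())
a=np.array([*env.state()['ee_pos'],yaw()]); b=np.array([.469,.278,.165,110]); m=(a+b)/2; m[0]+=.03; go(*m,P=a); go(*b,P=m)
E
```

```text
[ 0.46074575 -0.03663549  0.16970667] 80.32337523052874
go (np.float64(0.4948728727524614), np.float64(0.12068225599671897), np.float64(0.1673533369201208), np.float64(95.16168761526437)) [0.1608, 0.0072, 0.0024] [0.0, 0.0, -0.259] rows 3.9
go (np.float64(0.469), np.float64(0.278), np.float64(0.165), np.float64(110.0)) [0.159, -0.0116, 0.0024] [0.0, 0.0, -0.259] rows 3.8
```

Call:
step_arm(
  commands=[
    [[0.032,0.0014,0],[0,0,-0.05],0.04],
    [[0.064,0.003,0],[0,0,-0.1],0.04],
    [[0.096,0.0045,0],[0,0,-0.155],0.04],
    [[0.128,0.006,0],[0,0,-0.207],0.04],
    [[0.161,0.007,0],[0,0,-0.259],0.04],
  ],
)

```text
clock: 23.27
ee_pos: [0.4904, 0.1233, 0.1629]
tcp_rot: [0.674, 0.739, 0.001, 0.001]
contact_force: [1.9, -0.7, -1.6]
gripper_width: 0.698
grasp_force: 66.1
```

Call:
step_arm(
  commands=[
    [[0.032,-0.002,0],[0,0,-0.05],0.04],
    [[0.064,-0.004,0],[0,0,-0.1],0.04],
    [[0.096,-0.007,0],[0,0,-0.155],0.04],
    [[0.128,-0.009,0],[0,0,-0.207],0.04],
    [[0.159,-0.012,0],[0,0,-0.259],0.04],
  ],
)

```text
clock: 23.68
ee_pos: [0.4635, 0.2811, 0.1628]
tcp_rot: [0.572, 0.82, 0.001, 0.001]
contact_force: [0.6, 0.0, -2.0]
gripper_width: 0.696
grasp_force: 66.1
```

Call:
step_arm(
  commands=[
    [[0,0,0],[0,0,0],0.04],
    [[0,0,0],[0,0,0],0.04],
  ],
)

```text
clock: 23.85
ee_pos: [0.4634, 0.2808, 0.1625]
tcp_rot: [0.572, 0.82, 0.0, 0.001]
contact_force: [0.6, -0.8, -1.6]
gripper_width: 0.7
grasp_force: 66.1
```

```bash
python3 - <<'E'
from h import *
print(env.state()['ee_pos'],yaw()); go(.469,.2795,.054,110)
E
```

```text
[0.46337206 0.28078775 0.16254224] 110.15917762598922
go (0.469, 0.2795, 0.054, 110) [-0.0031, 0.0047, 0.1085] [0.001, 0.0, 0.003] rows 2.6
```

Call:
step_arm(
  commands=[
    [[-0.002,0.003,0.035],[0,0,0],0.04],
    [[-0.003,0.005,0.07],[0,0,0],0.04],
    [[-0.003,0.005,0.09],[0,0,0],0.04],
    [[-0.003,0.005,0.101],[0,0,0],0.04],
    [[-0.003,0.005,0.106],[0,0,0],0.04],
  ],
)

```text
clock: 24.27
ee_pos: [0.4679, 0.2761, 0.054]
tcp_rot: [0.574, 0.819, -0.002, -0.001]
contact_force: [-0.8, 0.5, -1.3]
gripper_width: 0.695
grasp_force: 66.0
```

Call:
step_arm(
  commands=[
    [[0,0,0.001],[0,0,0],0.04],
    [[0,0,0.002],[0,0,0],0.04],
    [[0,0,0.003],[0,0,0],0.04],
    [[0,0,0.004],[0,0,0],0.04],
    [[0,0,0.004],[0,0,0],0.04],
  ],
)

```text
clock: 24.68
ee_pos: [0.4699, 0.2784, 0.0528]
tcp_rot: [0.574, 0.819, 0.001, 0.0]
contact_force: [1.0, -0.7, -1.4]
gripper_width: 0.696
grasp_force: 66.0
```

Call:
step_arm(
  commands=[
    [[0,0,0.001],[0,0,0],0.04],
    [[0,0,0.002],[0,0,0],0.04],
    [[0,0,0.002],[0,0,0],0.04],
  ],
)

```text
clock: 24.93
ee_pos: [0.4691, 0.2782, 0.0499]
tcp_rot: [0.574, 0.819, -0.0, 0.0]
contact_force: [-0.4, -0.0, -1.9]
gripper_width: 0.698
grasp_force: 66.0
```

Call:
step_arm(
  commands=[
    [[0,0,0.001],[0,0,0],0.04],
    [[0,0,0.0015],[0,0,0],0.04],
    [[0,0,0.0015],[0,0,0],0.04],
  ],
)

```text
clock: 25.18
ee_pos: [0.4692, 0.2783, 0.0497]
tcp_rot: [0.574, 0.819, 0.0, 0.0]
contact_force: [-3.0, -1.2, 8.4]
gripper_width: 0.701
grasp_force: 67.2
```

Call:
step_arm(
  commands=[
    [[0,0,0],[0,0,0],0.085],
    [[0,0,0],[0,0,0],0.085],
    [[0,0,0],[0,0,0],0.085],
    [[0,0,0],[0,0,0],0.085],
    [[0,0,0],[0,0,0],0.085],
  ],
)

```text
clock: 25.6
ee_pos: [0.4692, 0.2782, 0.0483]
tcp_rot: [0.574, 0.819, -0.0, 0.0]
contact_force: [-0.2, -0.3, -0.2]
gripper_width: 0.996
grasp_force: 0.0
```

Call:
step_arm(
  commands=[
    [[0,0,-0.02],[0,0,0],0.085],
    [[0,0,-0.05],[0,0,0],0.085],
    [[0,0,-0.085],[0,0,0],0.085],
    [[0,0,-0.125],[0,0,0],0.085],
    [[0,0,-0.165],[0,0,0],0.085],
  ],
)

```text
clock: 26.02
ee_pos: [0.4684, 0.2779, 0.2146]
tcp_rot: [0.574, 0.819, -0.001, -0.0]
contact_force: [1.5, -0.5, 0.2]
gripper_width: 0.994
grasp_force: 0.0
```

Call:
step_arm(
  commands=[
    [[-0.03,0,-0.025],[0,0,0],0.085],
    [[-0.06,0,-0.025],[0,0,0],0.085],
    [[-0.06,0,-0.025],[0,0,0],0.085],
    [[-0.06,0,-0.025],[0,0,0],0.085],
  ],
)

```text
clock: 26.35
ee_pos: [0.4903, 0.2209, 0.2387]
tcp_rot: [0.575, 0.818, 0.0, 0.0]
contact_force: [-0.5, 1.6, -0.7]
gripper_width: 0.991
grasp_force: 0.0
```

```bash
python3 - <<'E'
from h import *
print(env.state()['ee_pos'],yaw())
w=env.camera('wrist'); cT=T('wrist')
for n,z in(('round_jar_mid',.076),('round_stand',.01),('square_jar_mid',.076),('square_stand',.01)):
  for d in env.outline_of('wrist',n)[:2]:
    cs,_=cv2.findContours(d['pixels'].astype(np.uint8),0,2); c=max(cs,key=cv2.contourArea)
    print(n,d['p'],np.round(d['bbox']),cv2.minAreaRect(1000*ray2z('wrist',c[:,0],z,cT).astype(np.float32)))
b=env.camera('scene')
cv2.imwrite('pics/f.png',np.vstack([w,cv2.resize(b[130:290,100:440],(512,240))])[:600])
E
```

```text
[0.49031436 0.22092016 0.23872205] 109.84904317867822
round_jar_mid 0.87 [254. 115.  60.  65.] ((467.80120849609375, 279.00164794921875), (59.749427795410156, 58.3662223815918), 19.918848037719727)
square_jar_mid 0.8 [317. 290.  60.  81.] ((601.5176391601562, 123.36508178710938), (55.9615364074707, 97.33004760742188), 35.64922332763672)
square_stand 0.56 [309. 273.  85.  84.] ((605.0363159179688, 114.69851684570312), (97.44886016845703, 100.53243255615234), 37.29153823852539)
```

View pics/f.png

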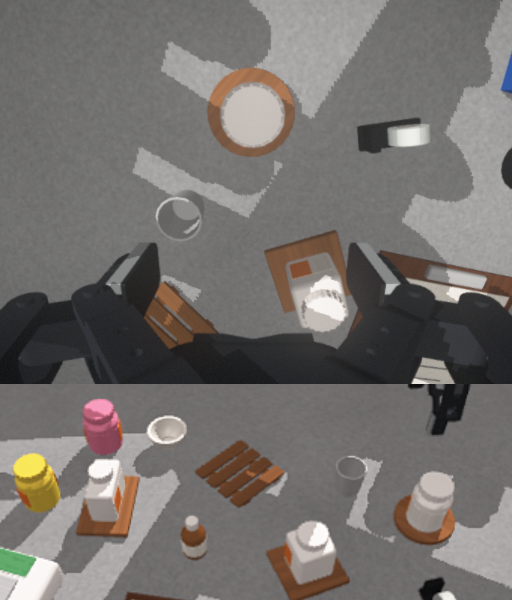

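The round jar is centred on the round stand: jar at (254,115), stand at (251,112). The square jar is on the square stand and the oblong jar lies along the oblong stand. The trivet is empty and the bystanders haven't moved, so I'm handing in.

```bash
python3 -c "
from rig import env
print(env.sign_off())"
```

```text
the job is handed in; nothing more can be done
None
```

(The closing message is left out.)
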